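# Gather loose vials into the loading tray with the straightedge

## Robot

A 6-joint arm with a two-finger parallel gripper is mounted at the origin on the work surface. World frame = base frame: x ahead of the robot, y to its left, z up, the work surface at z = 0. Lengths are in mm, angles in rad, forces in N, time in s.
With the tool pointing down it reaches from about 350 to 875 mm from the base axis. Payload 4.2 kg.
Tool frame: the origin (TCP) lies on the mounting face of the last link; the fingertips stand 173 mm ahead of it and the grasp point (between the pads) lies 155 mm ahead of it; z points along the fingers, y is the direction in which the jaws open and shut (so a half turn about z gives the same grasp; the last joint's range is limited). The gripper opens to 85 mm and grips with 20 to 120 N. Pads are 22 mm wide; open, the fingers measure 114 mm over their backs; the gripper's body (76 mm by 85 mm) begins 54 mm behind the grasp point. The pads swing forward as they close: fully open they stand 13 mm farther back than shut.
Start: joints at [-0.913, 0.385, 0.008, 0, -1.194, -0.259], TCP at [242.709, -575.927, 404.712] pointing down, gripper open.
Joint ranges: [-3.14, 3.14], [-1.21, 2.06], [-1.07, 1.41], [-3.16, 2.05], [-2.99, -0.16], [-3.1, 3.1]. Speed limits (rad/s): [2.79, 2.79, 3.14, 3.14, 3.14, 3.14].

## Interface

Orientations are given as a unit quaternion [x, y, z, w].
In Python, from bench import arm gives the robot as it stands.
- The arm moves only by the shell command python3 -m jog 'ROWS' [OPENING]. ROWS is JSON, a list that holds one entry, the list of rows, each a list of 4 numbers: the shift along the tool's x, y, z in mm, then the turn about the tool's z in degrees. In form: [[[x, y, z, spin], ...]]. A call has exactly 5 rows; each row is the pose to reach, as a shift and turn from the pose measured when the call began, along the tool's axes at that moment; what a row does not reach only later rows make up. A row lasts 1/8 s, in which the tool goes at most 62.5 mm and 10.7 degrees, less where a joint would pass 70% of its speed; a pose out of reach is approached as far as the arm can. A call with a gripper value outside its range is refused whole. OPENING is the finger opening in mm, from 0 to 85.4, set as the call begins (- or left out, the last holds). The fingers move at their own pace and stop on an object; the grip force is fixed at half the most. Time passes only in rows, so rows that repeat a pose let the fingers close, or fill a call up. It gives the time, the measured TCP pose, the force and the opening at its end, in the units of the state.
- arm.read_state(): the state, without advancing time (a new reading comes with each control period).
- arm.get_image(name): name is "side" or "top"; returns (picture, depth): 400x640x3 uint8, blue, green, red; 400x640 float32, mm along the optical axis (not along the pixel's ray), 0 where there is no reading.
- arm.camera_params(name): a dict with "mtx" (3x3 intrinsics, pixels), "R" (3x3) and "t" (3): a world point X has camera coordinates R X + t. Camera axes: x right, y down, z forward; pixel columns grow to the right and rows downward; lengths in mm; the calibration is good to about 2 mm. A picture is of the moment at which its call begins. camera_params takes no time and is no camera call.
- arm.job_done(): hands the job in, once; it reports no verdict.
The state is a dict: "clock": time; "joints": joint angles; "joint_vel": joint speeds; "joint_efforts": joint torques, N m; "position": TCP position; "ee_rot": TCP orientation; "contact_force": force on the tool from outside, world axes, zero at the start; "wrist_torque": the same for the moment, N m; "gripper_width": finger opening in mm.
Only numpy, scipy, OpenCV 4.12 (cv2) and the standard library are available. Lean on these libraries where they do the work, as an engineer would, in place of code of your own. Each camera call takes 0.05 s, during which the arm holds its last target.

## Task

Take the straightedge by its orange grip and, touching the blue-capped vials with the straightedge only, push all six together up the loading tray until they stand as two tight rows against the end fence; you must feel the pack go solid, so lean on it with a steady light push of about 8 N for a second. It is glass: never push harder than 12 N and tip none over. Then leave the straightedge standing on the bench between the rails, close up against the pack and square to the tray to hold it, let go of it, and leave everything else on the bench as it was.

Things in the scene. Friction and masses are not known exactly. Their poses are not given: they have to be found in the camera images.
- straightedge: Aluminium angle straightedge standing on the bench, 0.22 kg, 86 mm long (y). Origin at bench level under the middle of its grip, z up. Blade 38 mm high, 5 mm thick; its flat pushing face looks to +x, 26 mm ahead of the origin. 4 mm foot reaches 22 mm behind. Orange grip 14 mm thick (x), 32 mm wide (y), from 4 to 105 mm up: hold at 75 mm or higher, fingertips above the vial caps.
- tray: Bottomless steel tray fixed to the bench. Origin: bench level, middle of its rear end; +x = push direction, z up. Rails 28 mm high, inner faces y = +-48.5 mm, x = 0 to -115 mm, then lead-ins flare to y = +-62 at -145. Rigid 42 mm high end fence clamped across: its inner face is anywhere from x = -12 to -40 mm, setting not measured. Six vials in two rows of three stand 53 to 56 mm deep before it.
- vial1: 20 ml glass vial, 28 mm outside diameter, 61 mm tall with its blue 25 mm screw cap, about 20 g, standing upright; origin at the centre of its underside, z up. The six stand loose before the tray's mouth, two ragged rows of three, centres at tray x = -155 to -215 mm and within 38 mm of the centre line. Sliding all six takes under 2 N
- vial2: 20 ml glass vial, 28 mm outside diameter, 61 mm tall with its blue 25 mm screw cap, about 20 g, standing upright; origin at the centre of its underside, z up
- vial3: 20 ml glass vial, 28 mm outside diameter, 61 mm tall with its blue 25 mm screw cap, about 20 g, standing upright; origin at the centre of its underside, z up
- vial4: 20 ml glass vial, 28 mm outside diameter, 61 mm tall with its blue 25 mm screw cap, about 20 g, standing upright; origin at the centre of its underside, z up
- vial5: 20 ml glass vial, 28 mm outside diameter, 61 mm tall with its blue 25 mm screw cap, about 20 g, standing upright; origin at the centre of its underside, z up
- vial6: 20 ml glass vial, 28 mm outside diameter, 61 mm tall with its blue 25 mm screw cap, about 20 g, standing upright; origin at the centre of its underside, z up
- red_vial: Same vial with a red cap; stands outside the tray beside its mouth, not to be moved; origin at its underside
- amber_bottle: Amber reagent bottle, 60 mm diameter, 125 mm tall, bystander; origin at its underside
- dishes: Stack of three clear covered dishes, 90 mm diameter, 44 mm high, bystander; origin at its underside
- beaker: Glass beaker, 66 mm diameter, 85 mm tall, bystander; origin at its underside
- tube_rack: White rack of blue-capped tubes, 75 x 170 mm, 116 mm tall, bystander behind the tray; origin at its underside
- marker: White marker with a green cap lying on the bench, 130 x 12 mm, bystander; origin at its underside, x along it
Not all that is in view belongs to the job. Leave any green or yellow look-alike of the vial3 alone.

How it is judged (in metres and radians):
On the way, in this order (a step that is already met when the one before it is completed fails the run):
1. the straightedge is lifted off the bench (height (world z) of straightedge above 0.02 m), for 0.1 s.
2. with all six vials in the tray as two rows before its blade, the straightedge presses the pack on the tray's end fence with at least 4 N for half a second (x of each of vial1, vial2, vial3, vial4, vial5, vial6 in the frame of tray above -0.087 m and y of vial1 in the frame of tray between -0.038 and 0.038 m and x of vial1 in the frame of straightedge between 0.036 and 0.0725 m and y of vial2 in the frame of tray between -0.038 and 0.038 m and x of vial2 in the frame of straightedge between 0.036 and 0.0725 m and y of vial3 in the frame of tray between -0.038 and 0.038 m and x of vial3 in the frame of straightedge between 0.036 and 0.0725 m and y of vial4 in the frame of tray between -0.038 and 0.038 m and x of vial4 in the frame of straightedge between 0.036 and 0.0725 m and y of vial5 in the frame of tray between -0.038 and 0.038 m and x of vial5 in the frame of straightedge between 0.036 and 0.0725 m and y of vial6 in the frame of tray between -0.038 and 0.038 m and x of vial6 in the frame of straightedge between 0.036 and 0.0725 m and contact force between tray and anything else above 4 N and (contact force between straightedge and vial1 above 0.7 N or contact force between straightedge and vial2 above 0.7 N or contact force between straightedge and vial3 above 0.7 N or contact force between straightedge and vial4 above 0.7 N or contact force between straightedge and vial5 above 0.7 N or contact force between straightedge and vial6 above 0.7 N)), for 0.5 s.
At the end, for the whole second after the job is handed in: All six vials upright and at rest on the bench between the rails, in two rows (every centre within 46.5 mm of the blade's face, the nearest within 18 mm, none before tray x = -87 mm); straightedge released, upright, resting on the bench, within 8 mm of the centre line, square within 0.1 rad (x of each of vial1, vial2, vial3, vial4, vial5, vial6 in the frame of tray above -0.087 m and y of vial1 in the frame of tray between -0.038 and 0.038 m and x of vial1 in the frame of straightedge between 0.036 and 0.0725 m and y of vial2 in the frame of tray between -0.038 and 0.038 m and x of vial2 in the frame of straightedge between 0.036 and 0.0725 m and y of vial3 in the frame of tray between -0.038 and 0.038 m and x of vial3 in the frame of straightedge between 0.036 and 0.0725 m and y of vial4 in the frame of tray between -0.038 and 0.038 m and x of vial4 in the frame of straightedge between 0.036 and 0.0725 m and y of vial5 in the frame of tray between -0.038 and 0.038 m and x of vial5 in the frame of straightedge between 0.036 and 0.0725 m and y of vial6 in the frame of tray between -0.038 and 0.038 m and x of vial6 in the frame of straightedge between 0.036 and 0.0725 m and angle between each of vial1, vial2, vial3, vial4, vial5, vial6's own z axis and vertical below 0.08 rad and height (world z) of each of vial1, vial2, vial3, vial4, vial5, vial6, straightedge below 0.003 m and linear speed of each of vial1, vial2, vial3, vial4, vial5, vial6, straightedge below 0.01 m/s and x of any of vial1, vial2, vial3, vial4, vial5, vial6 in the frame of straightedge below 0.044 m and y of straightedge in the frame of tray between -0.008 and 0.008 m and angle between the x axis of straightedge and the x axis of tray, either way round below 0.1 rad and angle between straightedge's own z axis and vertical below 0.05 rad); the robot touches nothing.
It fails at once if the tray with its fence is pushed with more than 12 N (contact force between tray and anything else above 12 N).
It fails at once if a vial is pushed by the straightedge with more than 12 N (contact force between any of vial1, vial2, vial3, vial4, vial5, vial6 and straightedge above 12 N).
It fails at once if a vial is tipped or lifted (angle between any of vial1, vial2, vial3, vial4, vial5, vial6's own z axis and vertical above 0.35 rad or height (world z) of any of vial1, vial2, vial3, vial4, vial5, vial6 above 0.015 m).
It fails at once if the fingers or the arm touch a blue-capped vial (contact force between any of vial1, vial2, vial3, vial4, vial5, vial6 and the fingers above 0.3 N or contact force between any of vial1, vial2, vial3, vial4, vial5, vial6 and the arm above 0.3 N).
It fails at once if a bystander is shifted by more than 15 mm or tipped (distance of any of red_vial, amber_bottle, dishes, beaker, tube_rack, marker from where it was at the start of the episode above 0.015 m or angle between any of red_vial, amber_bottle, dishes, beaker, tube_rack, marker's own z axis and vertical above 0.25 rad).
It also fails if it takes over 58 s, if anything falls off the work surface, if the arm or the gripper's body presses on something with over 40 N, if the wrist force passes 120 N, or if a joint passes its speed limit or range.

## Working session

There is one attempt and no reset: what is moved stays moved. The work goes in short steps, Python scripts to look and compute and a shell command to move; the robot and the scene stay as the last step left them, time stands still between calls to the robot, and variables do not carry over. Pictures are saved under pics/ and viewed, and the job is handed in when it is done.

```bash
ls; mkdir -p pics; python3 - <<'E'
from bench import arm
import cv2
s=arm.read_state(); print(s)
for n in("side","top"):
    p,d=arm.get_image(n); cv2.imwrite(f"pics/{n}0.png",p)
    import numpy as np
    np.save(f"pics/{n}0.npy",d)
    c=arm.camera_params(n); print(n,c)
E
```

```text
pics
{'clock': 0.0, 'joints': array([-9.13407078e-01,  3.85579905e-01,  6.59164648e-03, -5.11678882e-04,
       -1.19398106e+00, -2.58600053e-01]), 'joint_vel': array([-0.00067509, -0.00112812,  0.00107851, -0.0005628 , -0.00165796,
       -0.00099906]), 'joint_efforts': array([-5.92761603e-05, -3.92293239e+01,  1.88406301e+01,  4.18622687e+00,
       -4.57365881e-03,  3.74315917e-06]), 'position': array([ 242.64182519, -575.75062458,  403.59179716]), 'ee_rot': array([-1.97983310e-01,  9.80204760e-01,  1.07965934e-03, -2.67112439e-04]), 'contact_force': array([-0.27853665,  0.0471334 , -0.0300949 ]), 'wrist_torque': array([0.0319669 , 0.00670852, 0.02401883]), 'gripper_width': 85.48906148809483}
side {'mtx': array([[436.27738572,   0.        , 317.14748937],
       [  0.        , 436.27738572, 198.70857456],
       [  0.        ,   0.        ,   1.        ]]), 'R': array([[-0.9204385 , -0.39074939, -0.01038648],
       [-0.25611458,  0.62294379, -0.73915246],
       [ 0.29529357, -0.67768425, -0.67345807]]), 't': array([546.77394637, 129.59245448, 942.92380063])}
top {'mtx': array([[518.61059275,   0.        , 326.17902397],
       [  0.        , 518.61059275, 193.05528585],
       [  0.        ,   0.        ,   1.        ]]), 'R': array([[-0.01664879, -0.99985984,  0.00176413],
       [-0.99662812,  0.01645315, -0.08038465],
       [ 0.08034435, -0.00309649, -0.99676236]]), 't': array([  57.94009324,  576.34415787, 1261.17142611])}
```

View pics/side0.png

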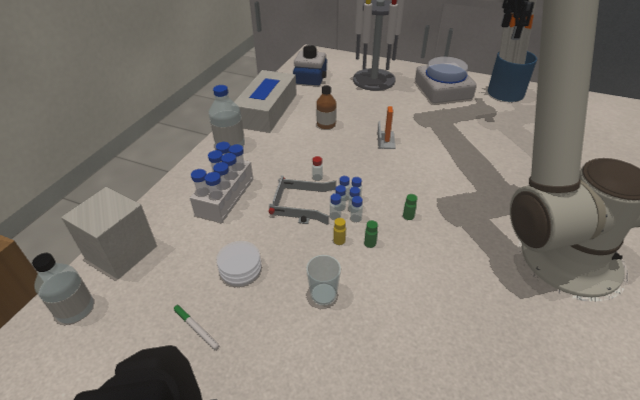

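View pics/top0.png

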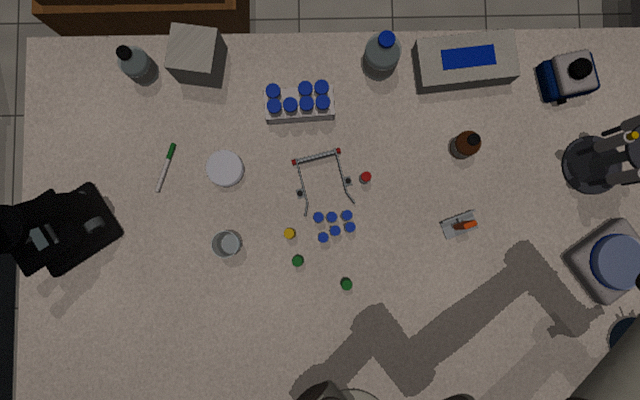

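The side view shows the vial group at about (347,196), the tray at (305,200) and the straightedge at (388,130). In the top view the vials are around (335,226), the tray fence is at (316,157), the straightedge at (460,224), and the look-alikes are at (290,233), (298,261) and (346,284). Next I'll zoom in and measure.

```bash
cat > h.py <<'E'
import numpy as np, cv2
from bench import arm
C={n:arm.camera_params(n) for n in("side","top")}
def back(n,u,v,z=None,d=None):
    c=C[n]; r=np.linalg.inv(c["mtx"])@np.array([u,v,1.0])
    R=np.array(c["R"]);t=np.array(c["t"])
    o=-R.T@t; w=R.T@r
    s=d if d is not None else (z-o[2])/w[2]
    return o+s*w
def proj(n,X):
    c=C[n]; p=c["mtx"]@(np.array(c["R"])@np.array(X,float)+np.array(c["t"])); return p[:2]/p[2]
def tri(us,ut):
    A=[];b=[]
    for n,u in(("side",us),("top",ut)):
        c=C[n];P=c["mtx"]@np.c_[c["R"],c["t"]]
        for k in(0,1):
            r=u[k]*P[2]-P[k];A.append(r[:3]);b.append(-r[3])
    x=np.linalg.lstsq(np.array(A),np.array(b),rcond=None)[0]
    return x,[np.round(proj(n,x)-u,1) for n,u in(("side",us),("top",ut))]
def blobs(img,lo,hi,roi,amin=8):
    h=cv2.cvtColor(img,cv2.COLOR_BGR2HSV); m=cv2.inRange(h,np.array(lo),np.array(hi))
    x0,y0,x1,y1=roi; k=np.zeros_like(m);k[y0:y1,x0:x1]=m[y0:y1,x0:x1]
    n,l,s,c=cv2.connectedComponentsWithStats(k)
    return [(c[i].round(1),s[i,4]) for i in range(1,n) if s[i,4]>=amin]
E
python3 - <<'E'
from h import *
s=cv2.imread("pics/side0.png");t=cv2.imread("pics/top0.png")
d=np.load("pics/top0.npy")
cv2.imwrite("pics/tz.png",cv2.resize(t[135:300,270:490],None,fx=3.6,fy=3.6,interpolation=cv2.INTER_CUBIC))
cv2.imwrite("pics/sz.png",cv2.resize(s[90:260,255:435],None,fx=3.5,fy=3.5,interpolation=cv2.INTER_CUBIC))
print("top blue")
for c,a in blobs(t,(105,120,60),(130,255,255),(300,200,370,250)): print(c,a,d[int(c[1]),int(c[0])],back("top",*c,d=d[int(c[1]),int(c[0])]).round(1),back("top",*c,z=61).round(1))
print("side blue")
for c,a in blobs(s,(105,120,60),(130,255,255),(320,165,375,225)): print(c,a,back("side",*c,z=58).round(1))
print("orange")
for c,a in blobs(t,(5,150,100),(20,255,255),(430,200,490,245)): print(c,a,d[int(c[1]),int(c[0])],back("top",*c,z=105).round(1))
for c,a in blobs(s,(3,150,100),(20,255,255),(370,95,400,150)): print(c,a)
E
```

```text
top blue
[346.7 214.7] 76 1241.3402 [5.213e+02 3.000e-01 6.190e+01] [5.214e+02 2.000e-01 6.100e+01]
[317.9 216.6] 78 1239.1027 [517.9  69.2  63.7] [518.   69.3  61. ]
[331.4 216.4] 79 1240.5735 [517.8  36.9  62.3] [517.9  36.9  61. ]
[349.8 226.5] 77 1238.5822 [493.   -6.6  62.4] [493.   -6.6  61. ]
[334.7 230.2] 77 1243.5747 [484.8  29.5  56.6] [484.8  29.6  61. ]
[322.7 237. ] 74 1241.3982 [469.1  58.6  57.5] [469.1  58.6  61. ]
side blue
[339.6 190.1] 235 [518.3  41.3  58. ]
[355.6 191.8] 240 [481.5  32.7  58. ]
orange
[469.9 224.2] 69 1202.1139 [ 493.  -281.8  105. ]
[388.4 122.8] 147
```

View pics/tz.png

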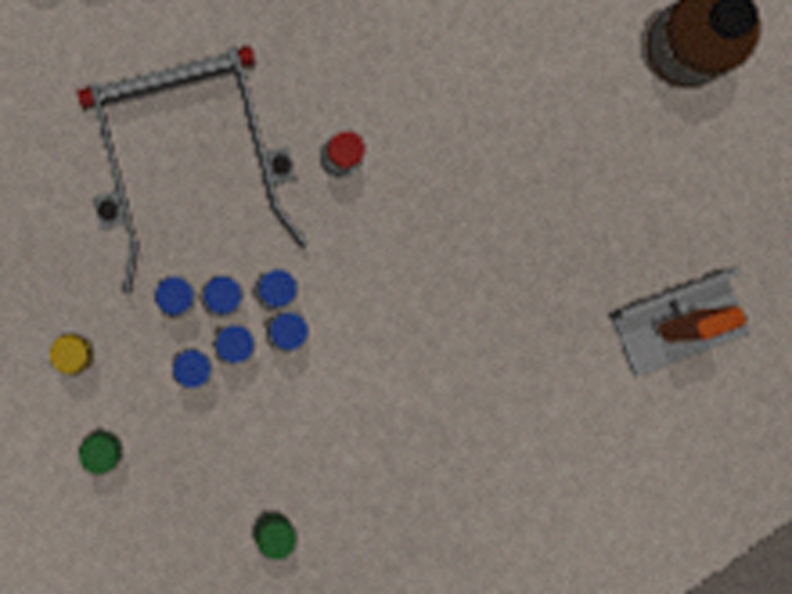

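View pics/sz.png

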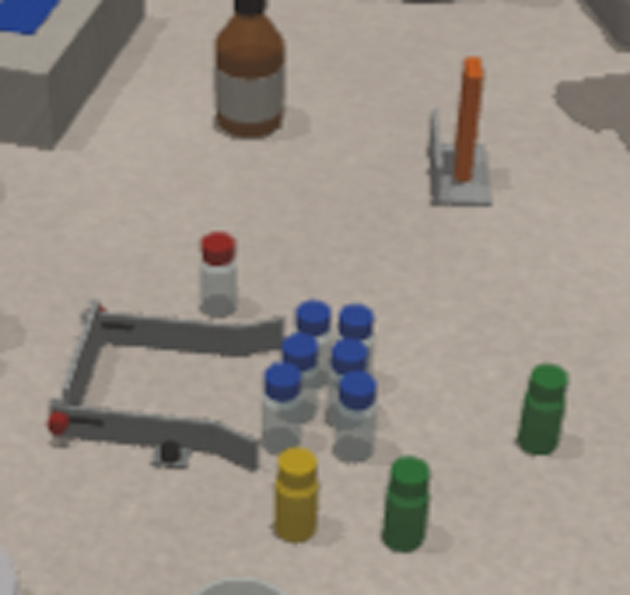

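Zoomed, the left rail runs (97,108) to (135,240) and the right rail (240,68) to (273,205). The fence lies between the red knobs, and the straightedge blade's top edge runs (612,315) to (735,270) with its foot toward the bottom right. I'll use depth to find the tray and straightedge poses.

```bash
python3 - <<'E'
from h import *
t=cv2.imread("pics/top0.png"); d=np.load("pics/top0.npy")
f=lambda x,y:(x/3.6+270-.36,y/3.6+135-.36)
for nm,p,z in[("L0",(97,108),28),("L1",(135,240),28),("L2",(127,292),28),("R0",(240,68),28),("R1",(273,205),28),("R2",(303,246),28),("knobL",(87,98),28),("knobR",(246,57),28),("red",(345,150),61),("bladeA",(612,315),38),("bladeB",(735,270),38),("yel",(70,354),61),("gr1",(100,451),61),("gr2",(276,536),61),("footA",(638,375),4),("footB",(750,333),4)]:
    u=f(*p); print(nm,np.round(u,1),back("top",*u,z=z).round(1))
# height map
vv,uu=np.mgrid[0:400,0:640]
c=C["top"];r=np.linalg.inv(c["mtx"])@np.stack([uu.ravel(),vv.ravel(),np.ones(uu.size)])
X=(np.array(c["R"]).T@(r*d.ravel()-np.array(c["t"])[:,None])).T.reshape(400,640,3)
np.save("pics/X.npy",X)
Z=np.clip(X[...,2],-5,80); im=((Z+5)*3).astype(np.uint8)
cv2.imwrite("pics/hz.png",cv2.resize(im[135:300,270:490],None,fx=3.6,fy=3.6,interpolation=cv2.INTER_NEAREST))
# orange grip top by depth
g=X[200:245,430:495]; m=(g[...,2]>85)
P=g[m]; print(len(P),P.mean(0).round(1),P.min(0),P.max(0)); rr=cv2.minAreaRect(P[:,:2].astype(np.float32));print(rr)
g=X[200:245,430:495]; m=(g[...,2]>20)&(g[...,2]<45)
print(len(g[m]));print(g[m].round(0)[:60])
m=np.abs(X[...,2]-4)<2.5
E
```

```text
L0 [296.6 164.6] [648.7 120.5  28. ]
L1 [307.1 201.3] [557.2  95.6  28. ]
L2 [304.9 215.8] [521.7 101.6  28. ]
R0 [336.3 153.5] [674.8  21.6  28. ]
R1 [345.5 191.6] [579.7   0.7  28. ]
R2 [353.8 203. ] [551.2 -19.3  28. ]
knobL [293.8 161.9] [655.7 127.3  28. ]
knobR [338.  150.5] [682.4  17.3  28. ]
red [365.5 176.3] [613.1 -46.9  61. ]
bladeA [439.6 222.1] [ 500.3 -226.9   38. ]
bladeB [473.8 209.6] [ 529.4 -311.5   38. ]
yel [289.1 233. ] [480.  138.7  61. ]
gr1 [297.4 259.9] [415.8 119.5  61. ]
gr2 [346.3 283.5] [358.3   4.4  61. ]
footA [446.9 238.8] [ 459.2 -251.1    4. ]
footB [478.  227.1] [ 487.  -329.9    4. ]
103 [ 491.1 -264.6  161.1] [ 474.03742188 -298.34288078   85.38982189] [ 502.82013943   52.35450191 1303.31521035]
((479.0843200683594, -123.37486267089844), (19.21985626220703, 351.0778503417969), 4.778614521026611)
125
[[ 529. -309.   30.]
 [ 528. -309.   41.]
 [ 529. -312.   39.]
 [ 528. -313.   42.]
 [ 526. -302.   37.]
 [ 526. -304.   38.]
 [ 526. -308.   34.]
 [ 526. -308.   42.]
 [ 526. -311.   41.]
 [ 526. -314.   40.]
 [ 524. -296.   32.]
 [ 524. -297.   38.]
[... 309 characters left out ...]
  38.]
 [ 519. -287.   40.]
 [ 519. -291.   34.]
 [ 519. -292.   38.]
 [ 519. -294.   40.]
 [ 517. -276.   32.]
 [ 517. -278.   37.]
 [ 517. -279.   39.]
 [ 517. -283.   35.]
 [ 517. -284.   40.]
 [ 517. -290.   37.]
 [ 515. -271.   25.]
 [ 515. -270.   39.]
 [ 515. -273.   36.]
 [ 514. -274.   41.]
 [ 515. -278.   34.]
 [ 515. -281.   34.]
 [ 514. -281.   41.]
 [ 512. -263.   37.]
 [ 512. -266.   35.]
 [ 512. -267.   39.]
 [ 512. -270.   36.]
 [ 512. -272.   37.]
 [ 512. -276.   35.]
 [ 510. -257.   29.]
 [ 510. -257.   38.]
 [ 510. -259.   40.]
 [ 510. -263.   35.]
 [ 510. -265.   36.]
 [ 510. -267.   38.]
 [ 510. -270.   37.]
 [ 510. -276.   24.]
 [ 510. -277.   29.]
 [ 508. -252.   21.]]
```

```bash
sleep 1; python3 -c "
import numpy as np
X=np.load('pics/X.npy')
np.set_printoptions(linewidth=250)
print(X[208:240,438:482,2].round(0).astype(int))"
```

```text
[[ 3 -7 -1 ...  0 -2 -5]
 [-2  3  3 ...  1  2  4]
 [ 2  3  2 ... -4  1  2]
 ...
 [-2 -2  1 ...  5  2  0]
 [ 1 -6  2 ...  1 -2 -2]
 [ 1  6 -1 ... -5  4  0]]
```

View pics/hz.png

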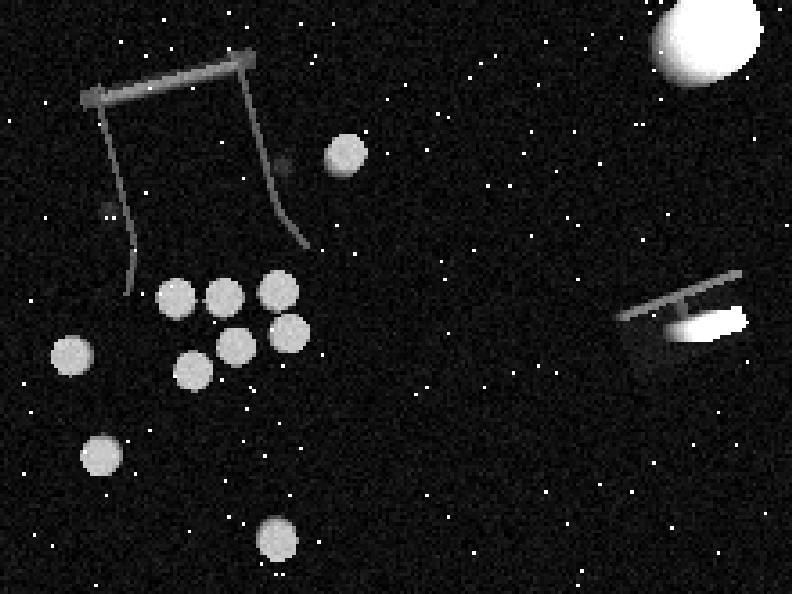

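```bash
python3 - <<'E'
from h import *
from scipy.optimize import least_squares
X=np.load("pics/X.npy")
t=cv2.imread("pics/top0.png")
def pts(roi,lo,hi):
    x0,y0,x1,y1=roi; vv,uu=np.mgrid[y0:y1,x0:x1]; z=X[y0:y1,x0:x1,2]; m=(z>lo)&(z<hi)
    m=cv2.morphologyEx(m.astype(np.uint8),cv2.MORPH_OPEN,np.ones((1,1)))>0
    return [(u,v) for u,v in zip(uu[m],vv[m])]
def w(P,z): return np.array([back("top",u,v,z=z)[:2] for u,v in P])
# rails: straight part
def rail(a,b):
    a=np.array(a,float);b=np.array(b,float)
    P=[p for p in pts((280,150,365,220),15,38)]
    k=[]
    for p in P:
        s=np.dot(p-a,b-a)/np.dot(b-a,b-a); q=np.linalg.norm(np.array(p)-a-s*(b-a))
        if .15<s<.95 and q<3:k.append(p)
    return w(k,28)
L=rail((297,165),(307,201)); R=rail((337,154),(346,191))
print(len(L),len(R))
def res(q): 
    n=np.array([-np.sin(q[0]),np.cos(q[0])]); return np.r_[L@n-q[1],R@n-q[2]]
for Q in(1,):
    s=least_squares(res,[.24,0,0],loss="soft_l1",f_scale=1.5); print("tray yaw",s.x[0],np.degrees(s.x[0]),"L",s.x[1],"R",s.x[2],"width",s.x[1]-s.x[2],np.sqrt(np.mean(s.fun**2)))
for A in(L,R):
    v=cv2.fitLine(A.astype(np.float32),cv2.DIST_HUBER,0,.01,.01).ravel();print(np.degrees(np.arctan2(v[1],v[0]))%180)
# fence 
F=w(pts((295,148,338,168),36,48),42); v=cv2.fitLine(F.astype(np.float32),cv2.DIST_HUBER,0,.01,.01).ravel();print("fence",len(F),v,np.degrees(np.arctan2(v[1],v[0]))%180-90)
yaw=s.x[0];mid=(s.x[1]+s.x[2])/2
ex=np.array([np.cos(yaw),np.sin(yaw)]);ey=np.array([-ex[1],ex[0]])
for u in[(346.7,214.7),(317.9,216.6),(331.4,216.4),(349.8,226.5),(334.7,230.2),(322.7,237)]:
    p=back("top",*u,z=61)[:2]; print("vial",p.round(1),"along",(p@ex).round(1),"lat",(p@ey-mid).round(1))
print("fence along",(F@ex).min(),(F@ex).mean(),(F@ex).max())
for n,u in(("L1",(307.1,201.3)),("R1",(345.5,191.6))):
    p=back("top",*u,z=28)[:2];print(n,p@ex)
# straightedge blade
B=w(pts((436,205,480,226),30,46),38)
v=cv2.fitLine(B.astype(np.float32),cv2.DIST_HUBER,0,.01,.01).ravel();print("blade",len(B),v,np.degrees(np.arctan2(v[1],v[0]))%180-90)
d=v[:2];pr=(B-v[2:])@d;print("ends",v[2:]+d*pr.min(),v[2:]+d*pr.max(), pr.max()-pr.min(), "mid",v[2:]+d*(pr.min()+pr.max())/2)
G=[p for p in pts((440,205,490,245),97,112)];G=w(G,105);print("grip top",len(G),G.mean(0),cv2.minAreaRect(G.astype(np.float32)))
E
```

```text
51 60
tray yaw 0.23611517525868017 13.52840302131413 L -36.207265578880204 R -136.5972492001999 width 100.38998362131971 1.4203931887093149
13.246514
13.587944
fence 89 [ 2.3585933e-01 -9.7178721e-01  6.6528284e+02  7.1437492e+01] 13.642288
vial [5.214e+02 2.000e-01] along 506.9 lat -35.4
vial [518.   69.3] along 519.8 lat 32.6
vial [517.9  36.9] along 512.2 lat 1.2
vial [493.   -6.6] along 477.8 lat -35.4
vial [484.8  29.6] along 478.3 lat 1.8
vial [469.1  58.6] along 469.8 lat 33.6
fence along 659.7814060762549 663.481060025941 666.3590848975232
L1 564.1676785253809
R1 563.721250186901
blade 85 [ 3.3719602e-01 -9.4143444e-01  5.1374670e+02 -2.7453119e+02] 19.706139
ends [ 499.43751695 -234.58065352] [ 528.0621403  -314.49917144] 84.89015726114593 mid [ 513.74982862 -274.53991248]
grip top 87 [ 491.79326566 -281.36321952] ((491.820068359375, -281.3374328613281), (13.926535606384277, 32.85301208496094), 19.397764205932617)
```

```bash
python3 - <<'E'
import cv2
s=cv2.imread("pics/side0.png");t=cv2.imread("pics/top0.png")
a=cv2.resize(s[98:155,365:405],None,fx=10,fy=10,interpolation=cv2.INTER_CUBIC)
b=cv2.resize(t[203:243,435:483],None,fx=8,fy=8,interpolation=cv2.INTER_CUBIC)
cv2.imwrite("pics/a.png",a);cv2.imwrite("pics/b.png",b)
E
```

```text
(no output)
```

View pics/a.png

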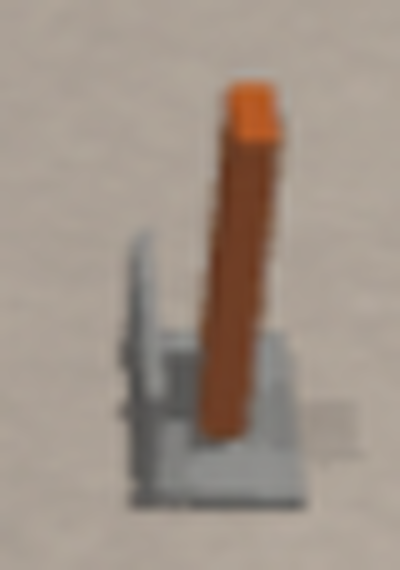

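View pics/b.png

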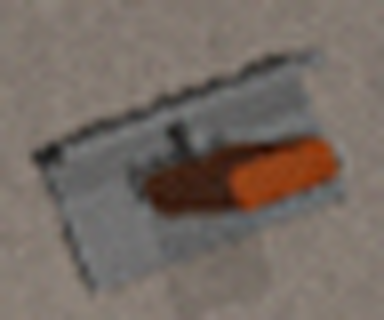

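The depth fit and the blade fit agree. The grip top is at about (491.8,-281.4) with yaw 19.5°. The tray has yaw 13.5° and its fence face is near tray x ≈ -19. I'll cross-check the height with the two views and compute the first move.

```bash
cat >> h.py <<'E'
from scipy.spatial.transform import Rotation as Ro
YAW=0.2361; EX=np.array([np.cos(YAW),np.sin(YAW)]);EY=np.array([-EX[1],EX[0]]); MID=-86.4
def tw(a,l): return a*EX+(l+MID)*EY   # tray along/lateral -> world
def wt(p): p=np.array(p[:2]); return p@EX, p@EY-MID
def plan(p,head):
    s=arm.read_state(); R=Ro.from_quat(s["ee_rot"]); M=R.as_matrix()
    sh=M.T@(np.array(p,float)-s["position"]); h=np.degrees(np.arctan2(M[1,1],M[0,1]))
    dw=(head-h+180)%360-180
    print("t",round(s["clock"],2),"pos",s["position"].round(1),"headY",h.round(2),"tilt",np.degrees(np.arccos(-M[2,2])).round(2),"F",s["contact_force"].round(2),"T",s["wrist_torque"].round(2),"w",round(s["gripper_width"],1),"traywt",np.round(wt(s["position"]),1))
    print("shift tool",sh.round(1),"spin",round(-dw,2))
E
python3 - <<'E'
from h import *
print(tri((389.8,108.6),(470.1,224.0)))
print(tri((387.0,141.2),(0.5*(453.5)+.5*453.5,227)))
plan([491.8,-281.4,300],199.5); print(arm.read_state()["joints"])
E
```

```text
(array([ 493.6542494 , -282.49355757,  104.2651699 ]), [array([0.1, 0. ]), array([-0. , -0.1])])
(array([ 488.12848281, -268.33397918,    5.67386118]), [array([-0.1, -0. ]), array([0. , 0.1])])
t 0.1 pos [ 242.6 -575.8  403.7] headY 112.84 tilt 0.11 F [-0.8  -0.78 -0.13] T [0.02 0.01 0.02] w 85.1 traywt [ 101.2 -530.2]
shift tool [-343.9  174.4  104. ] spin -86.66
[-9.13436351e-01  3.85490643e-01  6.75786559e-03 -4.09617657e-04
 -1.19400905e+00 -2.58588166e-01]
```

```bash
python3 -m jog '[[[-50,25,0,-10],[-100,50,10,-20],[-150,75,20,-30],[-200,100,30,-40],[-240,120,40,-50]]]' 60; python3 - <<'E'
from h import *
plan([491.8,-281.4,300],199.5)
E
```

```text
clock: 0.72
position: [418.2, -370.2, 363.3]
ee_rot: [-0.596, 0.803, 0.001, 0.0]
contact_force: [0.1, 0.1, -0.7]
gripper_width: 60.1
t 0.72 pos [ 418.2 -370.2  363.3] headY 163.22 tilt 0.15 F [ 0.13  0.05 -0.73] T [-0.07 -0.07 -0.07] w 60.1 traywt [ 320.  -371.3]
shift tool [-106.1  -44.9   63.4] spin -36.28
```

```bash
python3 -m jog '[[[-40,-15,15,-9],[-80,-30,35,-18],[-100,-42,55,-27],[-106,-45,63,-36],[-106,-45,63,-36]]]'; python3 - <<'E'
from h import *
plan([492.2,-281.8,243],199.5)
p,d=arm.get_image("side"); cv2.imwrite("pics/s1.png",cv2.resize(p[60:200,330:470],None,fx=4,fy=4,interpolation=cv2.INTER_CUBIC))
E
```

```text
clock: 1.35
position: [491.9, -281.0, 299.3]
ee_rot: [0.815, -0.579, -0.002, -0.0]
contact_force: [-0.0, 0.8, -0.2]
gripper_width: 60.1
t 1.35 pos [ 491.9 -281.   299.3] headY -160.83 tilt 0.28 F [-0.03  0.77 -0.2 ] T [-0.01 -0.01 -0.04] w 60.1 traywt [ 412.6 -301.8]
shift tool [ 1.1 -0.1 56.3] spin -0.33
```

View pics/s1.png

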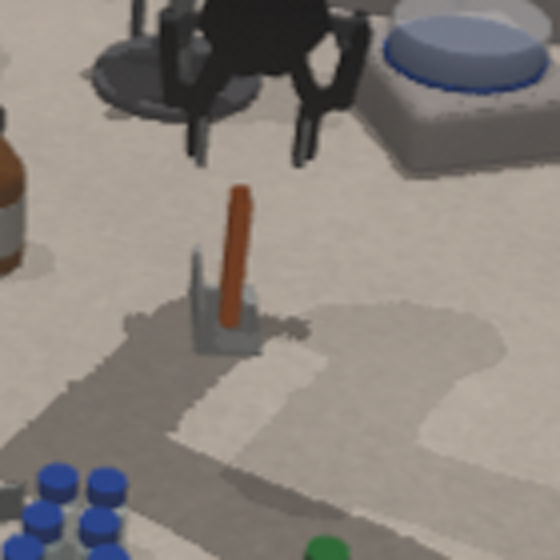

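The open fingers (zoom 200,150 and 305,150) straddle the grip at (240,190). Down, then close.

```bash
python3 -m jog '[[[0,0,20,0],[1,0,40,0],[1,0,56,0],[1,0,57,0],[1,0,57,0]]]'; python3 - <<'E'
from h import *
plan([492.2,-281.8,243],199.5)
E
```

```text
clock: 2.02
position: [492.2, -282.5, 243.6]
ee_rot: [0.814, -0.58, -0.001, -0.0]
contact_force: [0.1, 0.2, 0.1]
gripper_width: 60.1
t 2.02 pos [ 492.2 -282.5  243.6] headY -160.94 tilt 0.14 F [0.08 0.18 0.08] T [-0.04 -0.01 -0.  ] w 60.1 traywt [ 412.5 -303.4]
shift tool [-0.6 -0.2  0.6] spin -0.44
```

```bash
python3 -m jog '[[[0,0,0,0],[0,0,0,0],[0,0,0,0],[0,0,0,0],[0,0,0,0]]]' 5; python3 -m jog '[[[0,0,0,0],[0,0,0,0],[0,0,0,0],[0,0,0,0],[0,0,0,0]]]'; python3 - <<'E'
from h import *
plan([492.2,-281.8,243],199.5)
p,d=arm.get_image("side"); cv2.imwrite("pics/s2.png",cv2.resize(p[60:180,330:450],None,fx=4.5,fy=4.5,interpolation=cv2.INTER_CUBIC))
E
```

```text
clock: 2.65
position: [492.5, -282.5, 244.1]
ee_rot: [0.815, -0.58, -0.001, -0.0]
contact_force: [1.1, 1.0, 2.0]
gripper_width: 13.1
clock: 3.28
position: [492.5, -282.5, 244.1]
ee_rot: [0.815, -0.58, -0.001, -0.0]
contact_force: [-0.3, 0.6, 1.2]
gripper_width: 13.0
t 3.27 pos [ 492.5 -282.5  244.1] headY -160.92 tilt 0.09 F [-0.35  0.64  1.17] T [ 0.12 -0.08 -0.05] w 13.0 traywt [ 412.8 -303.5]
shift tool [-0.8  0.1  1.1] spin -0.42
```

View pics/s2.png

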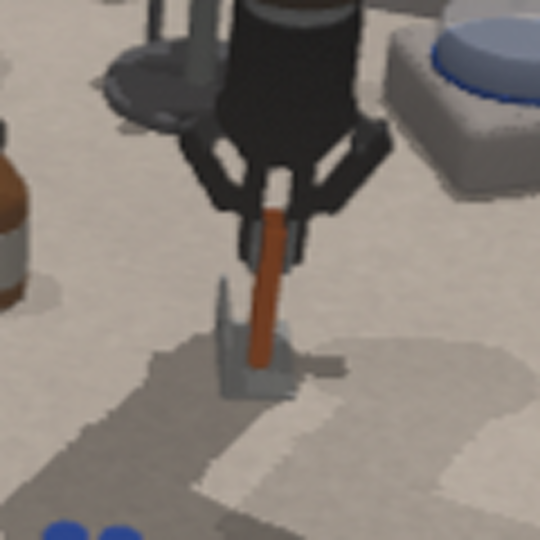

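Gripped at opening 13.0. Lift first.

```bash
python3 -m jog '[[[0,0,-15,0],[0,0,-30,0],[0,0,-45,0],[0,0,-45,0],[0,0,-45,0]]]'; python3 - <<'E'
from h import *
plan([*tw(412,0),289],180+13.53)
E
```

```text
clock: 3.95
position: [492.2, -282.4, 288.9]
ee_rot: [0.814, -0.58, -0.001, -0.001]
contact_force: [-0.3, -0.1, -2.4]
gripper_width: 13.4
t 3.95 pos [ 492.2 -282.4  288.9] headY -160.94 tilt 0.13 F [-0.31 -0.07 -2.38] T [-0.02 -0.02  0.  ] w 13.4 traywt [ 412.5 -303.3]
shift tool [-302.   -28.7    0.6] spin 5.53
```

```bash
python3 -m jog '[[[-40,-4,0,1],[-85,-8,0,2],[-130,-13,0,3],[-175,-17,0,4],[-210,-20,0,5]]]'; python3 -m jog '[[[-40,-5,0,0],[-70,-7,0,0.5],[-92,-9,0,0.5],[-92,-9,0,0.5],[-92,-9,0,0.5]]]'; python3 - <<'E'
from h import *
plan([*tw(412,0),246],180+13.53)
for n in("side","top"):
    p,d=arm.get_image(n); cv2.imwrite(f"pics/{n}3.png",p); np.save(f"pics/{n}3.npy",d)
s=cv2.imread("pics/side3.png");t=cv2.imread("pics/top3.png")
cv2.imwrite("pics/tz3.png",cv2.resize(t[135:300,270:440],None,fx=3.5,fy=3.5,interpolation=cv2.INTER_CUBIC))
cv2.imwrite("pics/sz3.png",cv2.resize(s[120:260,280:440],None,fx=3.5,fy=3.5,interpolation=cv2.INTER_CUBIC))
E
```

```text
clock: 4.58
position: [441.7, -76.0, 288.9]
ee_rot: [0.788, -0.615, -0.001, -0.0]
contact_force: [0.2, 0.7, -1.3]
gripper_width: 13.1
clock: 5.2
position: [428.0, 15.1, 288.9]
ee_rot: [0.786, -0.619, -0.002, 0.0]
contact_force: [0.3, -0.5, -3.4]
gripper_width: 13.3
t 5.2 pos [428.   15.1 288.9] headY -166.44 tilt 0.19 F [ 0.27 -0.48 -3.41] T [-0.05 -0.01 -0.01] w 13.3 traywt [419.7   0.9]
shift tool [ 1.   7.6 42.9] spin 0.03
```

View pics/tz3.png

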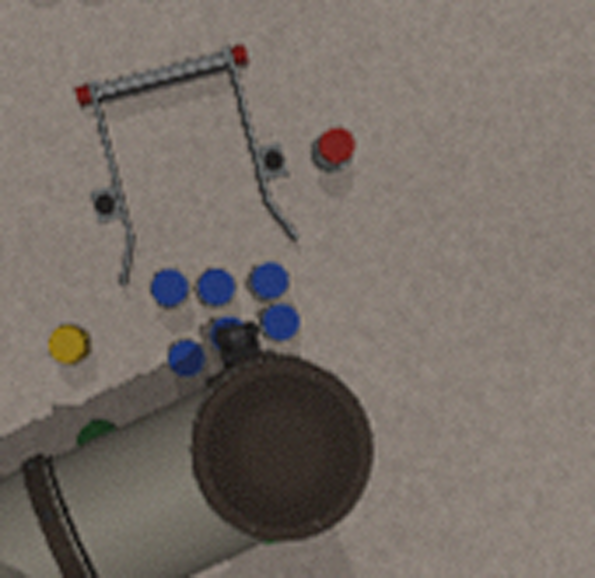

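View pics/sz3.png

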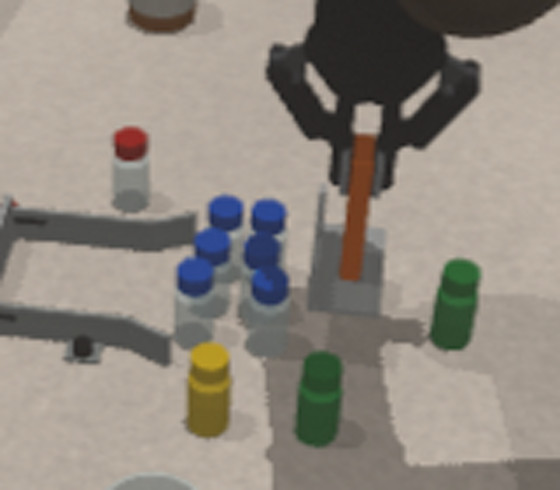

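```bash
cat >> h.py <<'E'
def overlay(fn,o,yaw,cam="side",img=None):
    if img is None: img,_=arm.get_image(cam)
    img=img.copy()
    c,s=np.cos(yaw),np.sin(yaw)
    W=lambda x,y,z:proj(cam,[o[0]+c*x-s*y,o[1]+s*x+c*y,o[2]+z])
    k=5; big=cv2.resize(img,None,fx=k,fy=k,interpolation=cv2.INTER_CUBIC)
    def pl(P,col):
        q=np.array([(W(*p)+.5)*k for p in P]).round().astype(int)
        cv2.polylines(big,[q.reshape(-1,1,2)],False,col,1)
    pl([(26,-43,0),(26,43,0),(26,43,38),(26,-43,38),(26,-43,0)],(0,255,0))
    pl([(26,-43,0),(-22,-43,0),(-22,43,0),(26,43,0)],(0,255,255))
    pl([(-7,-16,105),(7,-16,105),(7,16,105),(-7,16,105),(-7,-16,105)],(255,0,255))
    u=W(0,0,50)*k; x,y=int(u[0]),int(u[1]); h,w=big.shape[:2]
    x0=min(max(0,x-400),w-800);y0=min(max(0,y-300),h-600)
    cv2.imwrite(fn,big[y0:y0+600,x0:x0+800])
E
python3 - <<'E'
from h import *
p=arm.read_state()["position"]
overlay("pics/o3.png",[p[0],p[1],44.8],np.radians(13.56),img=cv2.imread("pics/side3.png"))
E
```

```text
(no output)
```

View pics/o3.png

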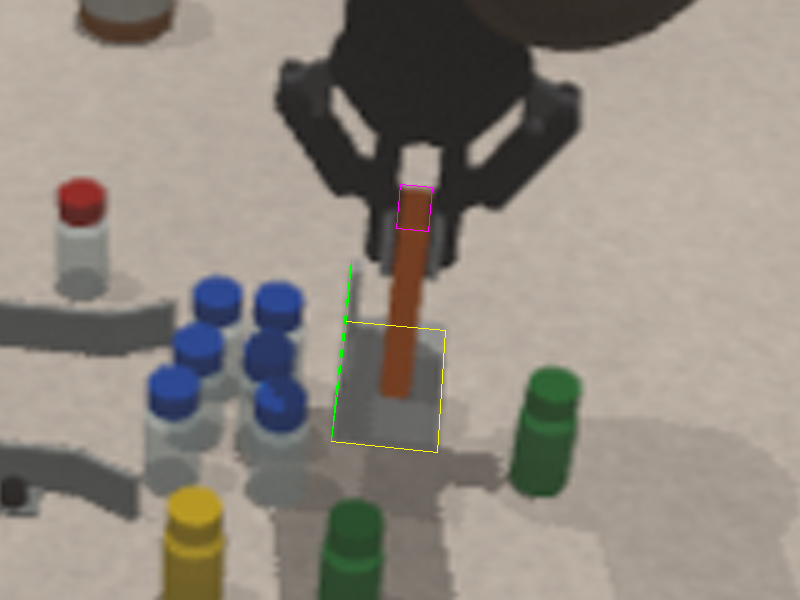

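The predicted outline matches the held straightedge to about 1–2 mm, with the foot corner at (333,442). Lower just clear of the bench behind the vials.

```bash
python3 -m jog '[[[1,3,15,0],[1,3,30,0],[1,3,43,0],[1,3,43.5,0],[1,3,43.5,0]]]'; python3 - <<'E'
from h import *
plan([*tw(432,0),245.3],180+13.53)
E
```

```text
clock: 5.92
position: [425.5, 12.8, 245.7]
ee_rot: [0.785, -0.619, -0.002, 0.0]
contact_force: [-0.6, 0.2, -2.7]
gripper_width: 13.1
t 5.92 pos [425.5  12.8 245.7] headY -166.54 tilt 0.17 F [-0.57  0.18 -2.66] T [ 0.03 -0.   -0.01] w 13.1 traywt [416.7  -0.6]
shift tool [ -0.7 -15.3   0.3] spin -0.07
```

```bash
python3 -m jog '[[[0,-5,0,0],[0,-10,0,0],[0,-15,0,0],[0,-20,0,0],[0,-25,0,0]]]'; python3 -m jog '[[[0,-5,0,0],[0,-10,0,0],[0,-15,0,0],[0,-20,0,0],[0,-25,0,0]]]'; python3 - <<'E'
from h import *
plan([*tw(500,0),245.3],180+13.53)
for n in("side","top"):
    p,d=arm.get_image(n); cv2.imwrite(f"pics/{n}4.png",p); np.save(f"pics/{n}4.npy",d)
s=cv2.imread("pics/side4.png");t=cv2.imread("pics/top4.png")
cv2.imwrite("pics/z4.png",np.hstack([cv2.resize(t[140:255,285:365],None,fx=4,fy=4,interpolation=cv2.INTER_CUBIC),cv2.resize(s[140:255,265:385],None,fx=4,fy=4,interpolation=cv2.INTER_CUBIC)]))
E
```

```text
clock: 6.55
position: [450.1, 18.7, 245.5]
ee_rot: [0.785, -0.619, -0.002, 0.0]
contact_force: [-0.5, -0.2, -2.0]
gripper_width: 13.2
clock: 7.18
position: [474.6, 24.6, 245.4]
ee_rot: [0.785, -0.619, -0.002, 0.0]
contact_force: [-0.3, 0.0, -2.8]
gripper_width: 13.2
t 7.17 pos [474.6  24.6 245.4] headY -166.55 tilt 0.21 F [-0.28  0.05 -2.76] T [-0.03  0.21 -0.02] w 13.2 traywt [467.2  -0.7]
shift tool [ -0.8 -32.8   0. ] spin -0.08
```

View pics/z4.png

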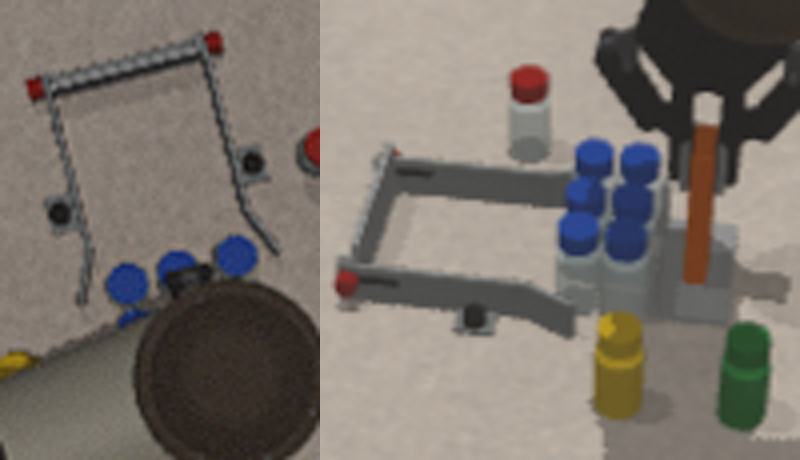

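The vials stand in two rows against the blade at the tray mouth, with the front caps at (125,283), (177,270) and (237,256). Continuing, more gently through the lead-ins.

```bash
python3 -m jog '[[[0,-4,0,0],[0,-8,0,0],[0,-12,0,0],[0,-16,0,0],[-0.5,-20,0,0]]]'; python3 -m jog '[[[0,-4,0,0],[0,-8,0,0],[0,-12,0,0],[0,-16,0,0],[0,-20,0,0]]]'; python3 - <<'E'
from h import *
plan([*tw(540,0),245.3],180+13.53)
p,d=arm.get_image("side"); cv2.imwrite(f"pics/s5.png",cv2.resize(p[140:255,265:385],None,fx=5,fy=5,interpolation=cv2.INTER_CUBIC))
E
```

```text
clock: 7.9
position: [494.7, 29.9, 245.5]
ee_rot: [0.785, -0.619, -0.001, -0.0]
contact_force: [0.4, 0.5, -1.8]
gripper_width: 13.4
clock: 8.52
position: [514.4, 34.7, 245.5]
ee_rot: [0.785, -0.619, -0.001, -0.0]
contact_force: [0.2, 0.2, -2.0]
gripper_width: 13.1
t 8.53 pos [514.4  34.7 245.5] headY -166.54 tilt 0.16 F [ 0.16  0.17 -2.01] T [-0.03  0.23 -0.04] w 13.1 traywt [ 5.082e+02 -2.000e-01]
shift tool [ -0.3 -31.8   0.1] spin -0.07
```

View pics/s5.png

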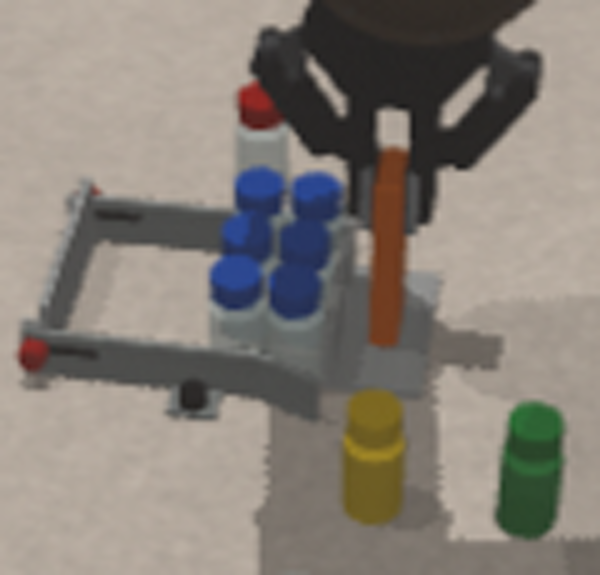

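All six are upright and entering the tray, with the blade square behind them. The yellow vial and red vial are untouched.

```bash
python3 -m jog '[[[0,-4,0,0],[0,-8,0,0],[0,-12,0,0],[0,-16,0,0],[0,-20,0,0]]]'; python3 -m jog '[[[0,-3,0,0],[0,-6,0,0],[0,-9,0,0],[0,-12,0,0],[0,-15,0,0]]]'; python3 - <<'E'
from h import *
plan([*tw(579,0),245.3],180+13.53)
p,d=arm.get_image("side"); cv2.imwrite("pics/side6.png",p);o=arm.read_state()["position"]
overlay("pics/o6.png",[o[0],o[1],1.2],np.radians(13.5),img=p)
E
```

```text
clock: 9.2
position: [534.6, 39.6, 245.5]
ee_rot: [0.785, -0.619, -0.001, -0.0]
contact_force: [0.3, 0.9, -1.8]
gripper_width: 13.5
clock: 9.82
position: [549.4, 43.1, 245.5]
ee_rot: [0.785, -0.619, -0.001, -0.0]
contact_force: [-1.6, -0.0, -1.4]
gripper_width: 13.4
t 9.82 pos [549.4  43.1 245.5] headY -166.53 tilt 0.13 F [-1.57 -0.02 -1.44] T [-0.05  0.29 -0.04] w 13.4 traywt [ 5.442e+02 -2.000e-01]
shift tool [ -0.2 -34.8   0.1] spin -0.06
```

View pics/o6.png

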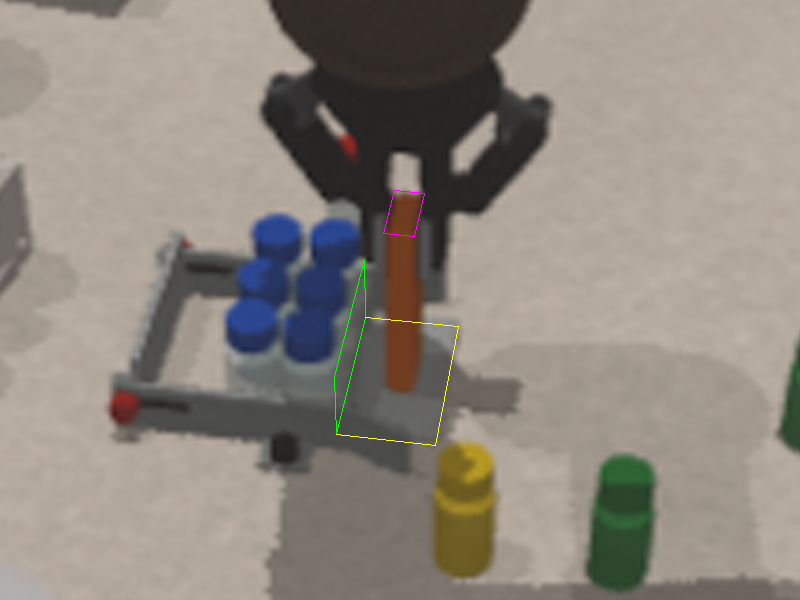

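The blade is inside the rails and square, and the pack is compact. Fence contact is expected with the origin near along ≈ 579, so I'll get closer and then creep.

```bash
python3 -m jog '[[[0,-4,0,0],[0,-8,0,0],[0,-12,0,0],[0,-16,0,0],[0,-20,0,0]]]'; python3 - <<'E'
from h import *
plan([*tw(572,0),245.3],180+13.53)
E
python3 -m jog '[[[0,-2,0,0],[0,-4,0,0],[0,-6,0,0],[0,-7,0,0],[0,-7,0,0]]]'; python3 - <<'E'
from h import *
plan([*tw(579,0),245.3],180+13.53)
p,d=arm.get_image("side"); cv2.imwrite("pics/s7.png",cv2.resize(p[140:255,255:385],None,fx=5,fy=5,interpolation=cv2.INTER_CUBIC))
E
```

```text
clock: 10.5
position: [569.5, 47.9, 245.5]
ee_rot: [0.785, -0.619, -0.001, -0.001]
contact_force: [-0.7, 0.2, -1.6]
gripper_width: 13.4
t 10.5 pos [569.5  47.9 245.5] headY -166.52 tilt 0.11 F [-0.66  0.24 -1.62] T [-0.07  0.28 -0.02] w 13.4 traywt [ 5.649e+02 -2.000e-01]
shift tool [-0.2 -7.1  0.2] spin -0.05
clock: 11.12
position: [576.4, 49.6, 245.5]
ee_rot: [0.785, -0.619, -0.001, -0.001]
contact_force: [-0.5, 0.0, -2.0]
gripper_width: 13.4
t 11.12 pos [576.4  49.6 245.5] headY -166.52 tilt 0.12 F [-0.45  0.02 -2.03] T [-0.02  0.13 -0.03] w 13.4 traywt [ 5.72e+02 -2.00e-01]
shift tool [-0.2 -7.   0.2] spin -0.05
```

View pics/s7.png

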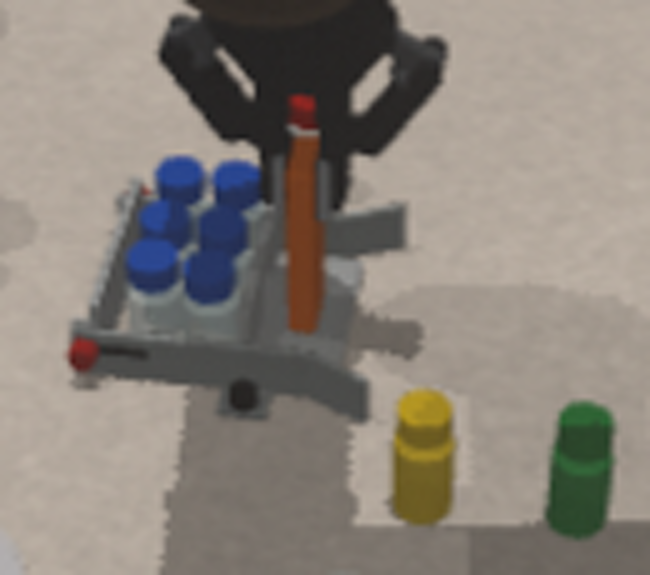

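The pack is a few mm short of the fence, all upright. Creep.

```bash
python3 -m jog '[[[0,-0.5,0,0],[0,-1,0,0],[0,-1.5,0,0],[0,-2,0,0],[0,-2,0,0]]]'; python3 - <<'E'
from h import *
plan([*tw(579,0),245.3],180+13.53)
E
python3 -m jog '[[[0,-0.4,0,0],[0,-0.8,0,0],[0,-1.2,0,0],[0,-1.5,0,0],[0,-1.5,0,0]]]'; python3 - <<'E'
from h import *
plan([*tw(579,0),245.3],180+13.53)
E
```

```text
clock: 11.8
position: [578.4, 50.1, 245.6]
ee_rot: [0.785, -0.619, -0.001, -0.001]
contact_force: [0.4, -0.8, -2.5]
gripper_width: 13.2
t 11.8 pos [578.4  50.1 245.6] headY -166.51 tilt 0.12 F [ 0.42 -0.78 -2.52] T [-0.03  0.18 -0.03] w 13.2 traywt [ 5.741e+02 -2.000e-01]
shift tool [-0.2 -4.9  0.3] spin -0.04
clock: 12.42
position: [579.9, 50.4, 245.5]
ee_rot: [0.785, -0.619, -0.001, -0.001]
contact_force: [-0.5, -0.6, -1.9]
gripper_width: 13.3
t 12.43 pos [579.9  50.4 245.5] headY -166.52 tilt 0.12 F [-0.46 -0.59 -1.9 ] T [-0.04  0.21 -0.01] w 13.3 traywt [ 5.756e+02 -2.000e-01]
shift tool [-0.2 -3.4  0.2] spin -0.05
```

```bash
python3 -m jog '[[[0,-0.3,0,0],[0,-0.6,0,0],[0,-0.9,0,0],[0,-1,0,0],[0,-1,0,0]]]'; python3 - <<'E'
from h import *
plan([*tw(579,0),245.3],180+13.53)
E
```

```text
clock: 13.05
position: [580.9, 50.7, 245.6]
ee_rot: [0.785, -0.619, -0.001, -0.001]
contact_force: [-0.1, -0.4, -2.3]
gripper_width: 13.3
t 13.05 pos [580.9  50.7 245.6] headY -166.51 tilt 0.12 F [-0.05 -0.38 -2.27] T [-0.12  0.25  0.  ] w 13.3 traywt [ 5.766e+02 -2.000e-01]
shift tool [-0.2 -2.4  0.3] spin -0.04
```

```bash
python3 -m jog '[[[0,-0.3,0,0],[0,-0.6,0,0],[0,-0.9,0,0],[0,-1,0,0],[0,-1,0,0]]]'; python3 - <<'E'
from h import *
plan([*tw(579,0),245.3],180+13.53)
E
```

```text
clock: 13.68
position: [581.9, 50.9, 245.6]
ee_rot: [0.785, -0.619, -0.001, -0.001]
contact_force: [-0.8, -0.3, -1.9]
gripper_width: 13.4
t 13.68 pos [581.9  50.9 245.6] headY -166.51 tilt 0.12 F [-0.82 -0.28 -1.9 ] T [-0.03  0.17 -0.04] w 13.4 traywt [ 5.777e+02 -2.000e-01]
shift tool [-0.2 -1.3  0.3] spin -0.04
```

```bash
python3 -m jog '[[[0,-0.3,0,0],[0,-0.6,0,0],[0,-0.9,0,0],[0,-1,0,0],[0,-1,0,0]]]'; python3 - <<'E'
from h import *
plan([*tw(579,0),245.3],180+13.53)
p,d=arm.get_image("side"); cv2.imwrite("pics/s8.png",cv2.resize(p[160:230,260:340],None,fx=8,fy=8,interpolation=cv2.INTER_CUBIC))
p,d=arm.get_image("top"); cv2.imwrite("pics/t8.png",cv2.resize(p[140:220,280:370],None,fx=7,fy=7,interpolation=cv2.INTER_CUBIC))
E
```

```text
clock: 14.3
position: [582.9, 51.2, 245.5]
ee_rot: [0.785, -0.619, -0.001, -0.001]
contact_force: [-0.9, 0.3, -2.0]
gripper_width: 13.4
t 14.3 pos [582.9  51.2 245.5] headY -166.51 tilt 0.13 F [-0.86  0.31 -2.  ] T [-0.03  0.2   0.  ] w 13.4 traywt [ 5.787e+02 -2.000e-01]
shift tool [-0.2 -0.3  0.2] spin -0.04
```

View pics/s8.png

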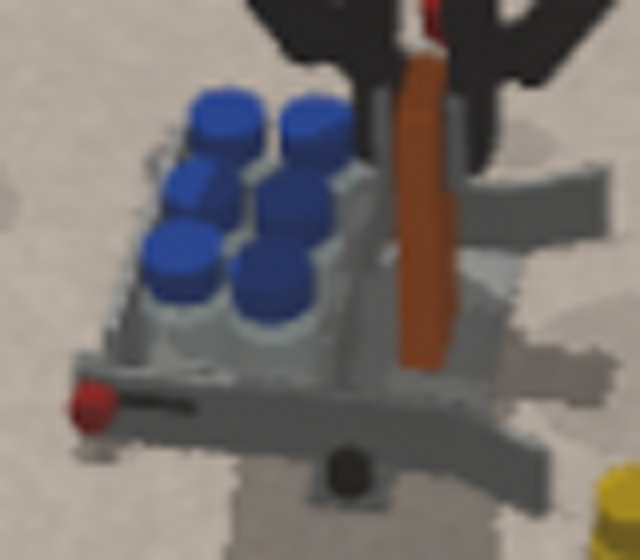

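View pics/t8.png

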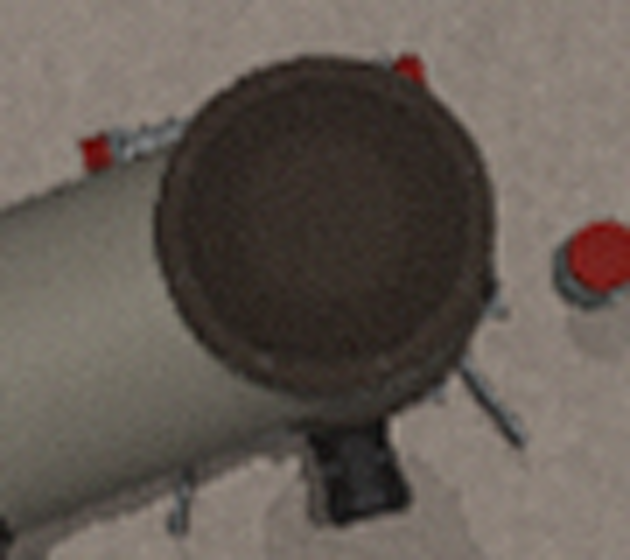

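The front row is nearly at the fence in the side view: front caps (180,265) against the fence edge around (140,250). Keep creeping.

```bash
python3 -m jog '[[[0,-0.3,0,0],[0,-0.6,0,0],[0,-0.9,0,0],[0,-1,0,0],[0,-1,0,0]]]'; python3 - <<'E'
from h import *
plan([*tw(582,0),245.3],180+13.53)
E
```

```text
clock: 15.02
position: [583.9, 51.4, 245.6]
ee_rot: [0.785, -0.619, -0.001, -0.001]
contact_force: [-0.6, 0.4, -2.0]
gripper_width: 13.1
t 15.03 pos [583.9  51.4 245.6] headY -166.52 tilt 0.13 F [-0.64  0.45 -2.01] T [-0.02  0.2  -0.02] w 13.1 traywt [ 5.797e+02 -2.000e-01]
shift tool [-0.2 -2.3  0.3] spin -0.05
```

```bash
python3 -m jog '[[[0,-0.3,0,0],[0,-0.6,0,0],[0,-0.9,0,0],[0,-1,0,0],[0,-1,0,0]]]'; python3 - <<'E'
from h import *
plan([*tw(582,0),245.3],180+13.53)
E
```

```text
clock: 15.65
position: [584.8, 51.6, 245.6]
ee_rot: [0.785, -0.619, -0.001, -0.001]
contact_force: [-0.3, 0.1, -2.2]
gripper_width: 13.5
t 15.65 pos [584.8  51.6 245.6] headY -166.51 tilt 0.13 F [-0.33  0.12 -2.24] T [-0.02  0.23 -0.03] w 13.5 traywt [ 5.807e+02 -2.000e-01]
shift tool [-0.2 -1.3  0.3] spin -0.04
```

```bash
python3 -m jog '[[[0,-0.3,0,0],[0,-0.6,0,0],[0,-0.9,0,0],[0,-1,0,0],[0,-1,0,0]]]'; python3 - <<'E'
from h import *
plan([*tw(582,0),245.3],180+13.53)
E
```

```text
clock: 16.27
position: [585.6, 51.8, 245.4]
ee_rot: [0.785, -0.619, -0.001, -0.001]
contact_force: [-2.5, -0.4, -2.1]
gripper_width: 13.3
t 16.27 pos [585.6  51.8 245.4] headY -166.52 tilt 0.12 F [-2.5  -0.45 -2.11] T [-0.14  0.62 -0.05] w 13.3 traywt [ 5.815e+02 -2.000e-01]
shift tool [-0.2 -0.5  0.1] spin -0.05
```

```bash
python3 -m jog '[[[0,-0.3,0,0],[0,-0.6,0,0],[0,-0.9,0,0],[0,-1,0,0],[0,-1,0,0]]]'; python3 - <<'E'
from h import *
plan([*tw(582,0),245.3],180+13.53)
E
```

```text
clock: 16.9
position: [586.1, 51.9, 245.2]
ee_rot: [0.785, -0.619, -0.001, 0.0]
contact_force: [-3.6, -1.5, -0.5]
gripper_width: 13.0
t 16.9 pos [586.1  51.9 245.2] headY -166.53 tilt 0.15 F [-3.6  -1.46 -0.53] T [-0.29  1.42 -0.02] w 13.0 traywt [ 5.82e+02 -3.00e-01]
shift tool [-0.3  0.  -0.1] spin -0.06
```

The pack has gone solid: force is rising along the tray axis and the torque agrees. Load it up a little.

```bash
python3 -m jog '[[[0,-0.3,0,0],[0,-0.6,0,0],[0,-0.9,0,0],[0,-0.9,0,0],[0,-0.9,0,0]]]'; python3 - <<'E'
from h import *
plan([*tw(582,0),245.3],180+13.53)
arm.get_image("top"); plan([*tw(582,0),245.3],180+13.53)
E
```

```text
clock: 17.52
position: [586.6, 51.9, 245.0]
ee_rot: [0.785, -0.619, -0.002, 0.001]
contact_force: [-5.3, -1.1, -0.2]
gripper_width: 13.1
t 17.52 pos [586.6  51.9 245. ] headY -166.55 tilt 0.23 F [-5.28 -1.06 -0.15] T [-0.27  1.73 -0.05] w 13.1 traywt [ 5.825e+02 -3.000e-01]
shift tool [-0.3  0.5 -0.3] spin -0.08
t 17.57 pos [586.6  51.9 245. ] headY -166.55 tilt 0.23 F [-4.91 -1.07 -0.16] T [-0.31  1.73 -0.1 ] w 13.1 traywt [ 5.824e+02 -3.000e-01]
shift tool [-0.3  0.4 -0.3] spin -0.08
```

```bash
python3 -m jog '[[[0,-0.4,0,0],[0,-0.8,0,0],[0,-1,0,0],[0,-1,0,0],[0,-1,0,0]]]'; python3 - <<'E'
from h import *
plan([*tw(582,0),245.3],180+13.53)
arm.get_image("top"); plan([*tw(582,0),245.3],180+13.53)
E
```

```text
clock: 18.2
position: [587.1, 52.0, 244.8]
ee_rot: [0.785, -0.62, -0.003, 0.002]
contact_force: [-6.7, -0.9, 0.3]
gripper_width: 13.0
t 18.2 pos [587.1  52.  244.8] headY -166.56 tilt 0.35 F [-6.75 -0.9   0.26] T [-0.36  1.84 -0.01] w 13.0 traywt [ 5.829e+02 -4.000e-01]
shift tool [-0.4  0.9 -0.5] spin -0.09
t 18.25 pos [587.1  52.  244.8] headY -166.56 tilt 0.34 F [-5.52 -1.66 -0.35] T [-0.37  1.82 -0.  ] w 13.3 traywt [ 5.829e+02 -4.000e-01]
shift tool [-0.4  0.9 -0.5] spin -0.09
```

```bash
python3 -m jog '[[[0,-0.8,0,0],[0,-1.2,0,0],[0,-1.2,0,0],[0,-1.2,0,0],[0,-1.2,0,0]]]'; python3 - <<'E'
from h import *
for i in range(4):
    s=arm.read_state();f=s["contact_force"];print(f.round(2),f[:2]@EX,s["wrist_torque"].round(2));arm.get_image("side")
plan([*tw(582,0),245.3],180+13.53)
E
```

```text
clock: 18.88
position: [587.6, 52.0, 244.4]
ee_rot: [0.785, -0.62, -0.003, 0.003]
contact_force: [-6.6, -0.6, 1.1]
gripper_width: 13.4
[-6.57 -0.63  1.05] -6.535425585255339 [-0.37  1.91 -0.09]
[-4.88 -0.94 -0.22] -4.961932192962956 [-0.37  1.94 -0.03]
[-5.71 -0.94  0.31] -5.772780746530103 [-0.4   1.92 -0.05]
[-6.28 -1.58 -0.26] -6.471973938869664 [-0.4   1.89 -0.03]
t 19.07 pos [587.6  52.  244.5] headY -166.58 tilt 0.48 F [-5.88 -0.37  0.08] T [-0.32  1.93 -0.03] w 13.2 traywt [ 5.835e+02 -5.000e-01]
shift tool [-0.5  1.5 -0.8] spin -0.11
```

```bash
python3 - <<'E'
from h import *
p,d=arm.get_image("side"); cv2.imwrite("pics/side9.png",p);o=arm.read_state()["position"]
overlay("pics/o9.png",[o[0],o[1],0],np.radians(13.5),img=p)
E
```

```text
(no output)
```

View pics/o9.png

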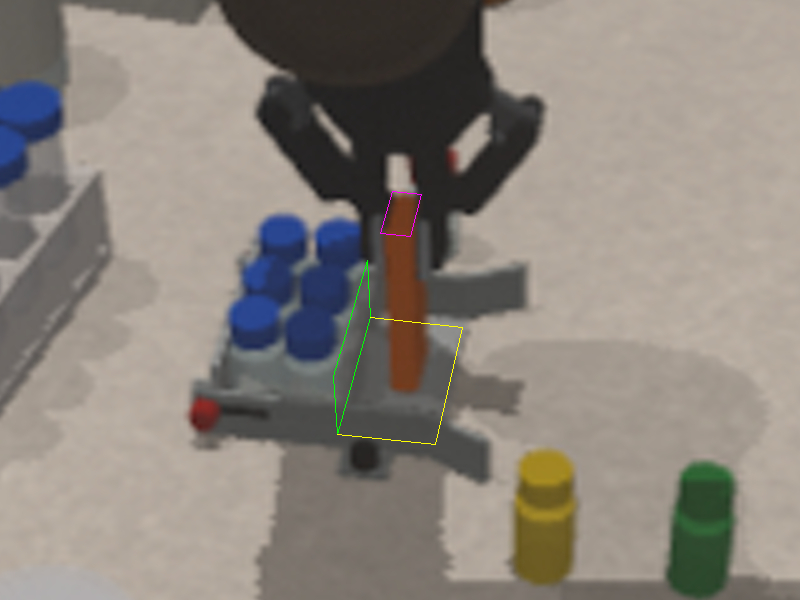

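Everything is upright and the pack is solid on the fence. I'll lean a bit harder with a small upward bias, to ease the blade's press on the bench.

```bash
python3 -m jog '[[[0,-0.8,-0.3,0],[0,-1.5,-0.3,0],[0,-1.5,-0.3,0],[0,-1.5,-0.3,0],[0,-1.5,-0.3,0]]]'; python3 - <<'E'
from h import *
for i in range(4):
    s=arm.read_state();f=s["contact_force"];print(f.round(2),f[:2]@EX,s["wrist_torque"].round(2));arm.get_image("side")
plan([*tw(582,0),245.3],180+13.53)
E
```

```text
clock: 19.75
position: [588.3, 52.1, 244.4]
ee_rot: [0.785, -0.62, -0.004, 0.004]
contact_force: [-6.5, -1.2, 0.8]
gripper_width: 13.2
[-6.47 -1.17  0.82] -6.563485314674659 [-0.33  2.05  0.01]
[-5.63 -0.81  0.26] -5.66295393934953 [-0.38  2.09 -0.  ]
[-6.29 -0.52  0.66] -6.2407063906638625 [-0.33  2.08 -0.03]
[-6.15 -2.    0.73] -6.449594008264871 [-0.37  2.08 -0.04]
t 19.95 pos [588.3  52.1 244.4] headY -166.6 tilt 0.66 F [-6.54 -1.6   0.05] T [-0.36  2.03 -0.01] w 13.3 traywt [584.2  -0.6]
shift tool [-0.6  2.2 -0.9] spin -0.13
```

```bash
python3 -m jog '[[[0,-1,-0.3,0],[0,-1.9,-0.3,0],[0,-1.9,-0.3,0],[0,-1.9,-0.3,0],[0,-1.9,-0.3,0]]]'; python3 - <<'E'
from h import *
for i in range(8):
    s=arm.read_state();f=s["contact_force"];print(f.round(2),f[:2]@EX,s["wrist_torque"].round(2));arm.get_image("side")
plan([*tw(582,0),245.3],180+13.53)
E
```

```text
clock: 20.58
position: [589.2, 52.2, 244.4]
ee_rot: [0.785, -0.62, -0.005, 0.006]
contact_force: [-7.1, -0.6, 1.9]
gripper_width: 13.3
[-7.1  -0.62  1.93] -7.048864742361177 [-0.29  2.36  0.04]
[-6.92 -0.2   2.05] -6.777993714721051 [-0.31  2.38 -0.03]
[-7.51 -1.42  2.27] -7.636403142150341 [-0.27  2.34 -0.01]
[-7.68 -0.74  2.29] -7.637773264165224 [-0.3   2.37 -0.04]
[-7.8  -0.82  0.76] -7.779086981131958 [-0.32  2.28 -0.04]
[-7.53 -1.73  1.75] -7.7271839653362 [-0.3   2.4  -0.05]
[-7.65 -1.15  1.37] -7.704173014268014 [-0.22  2.34  0.01]
[-7.73 -1.37  2.15] -7.832354531620045 [-0.29  2.39 -0.08]
t 20.98 pos [589.2  52.2 244.4] headY -166.63 tilt 0.89 F [-6.9  -1.23  2.14] T [-0.29  2.37 -0.03] w 13.4 traywt [585.1  -0.6]
shift tool [-0.6  3.1 -0.8] spin -0.16
```

The push held at a steady 7–7.8 N for about 0.8–0.9 s, so the press step is done. Now unload gradually while keeping close to the pack.

```bash
python3 -m jog '[[[0,0,0,0],[0,0,0,0],[0,0.3,0,0],[0,0.5,0,0],[0,0.5,0,0]]]'; python3 - <<'E'
from h import *
plan([*tw(582,0),245.3],180+13.53)
E
```

```text
clock: 21.6
position: [588.9, 52.2, 244.4]
ee_rot: [0.785, -0.62, -0.005, 0.005]
contact_force: [-4.1, -0.3, -1.6]
gripper_width: 13.5
t 21.6 pos [588.9  52.2 244.4] headY -166.62 tilt 0.85 F [-4.14 -0.25 -1.62] T [-0.13  1.15 -0.03] w 13.5 traywt [584.8  -0.6]
shift tool [-0.6  2.8 -0.8] spin -0.15
```

```bash
python3 -m jog '[[[0,0.4,0,0],[0,0.8,0,0],[0,1,0,0],[0,1,0,0],[0,1,0,0]]]'; python3 - <<'E'
from h import *
plan([*tw(582,0),245.3],180+13.53)
p,d=arm.get_image("side"); cv2.imwrite("pics/s10.png",cv2.resize(p[150:240,255:355],None,fx=7,fy=6.5,interpolation=cv2.INTER_CUBIC))
E
```

```text
clock: 22.22
position: [588.3, 52.1, 244.7]
ee_rot: [0.785, -0.62, -0.005, 0.005]
contact_force: [-0.5, -0.8, -1.8]
gripper_width: 13.3
t 22.23 pos [588.3  52.1 244.7] headY -166.61 tilt 0.75 F [-0.46 -0.85 -1.8 ] T [-0.07  0.23 -0.  ] w 13.3 traywt [ 5.842e+02 -5.000e-01]
shift tool [-0.5  2.2 -0.6] spin -0.14
```

View pics/s10.png

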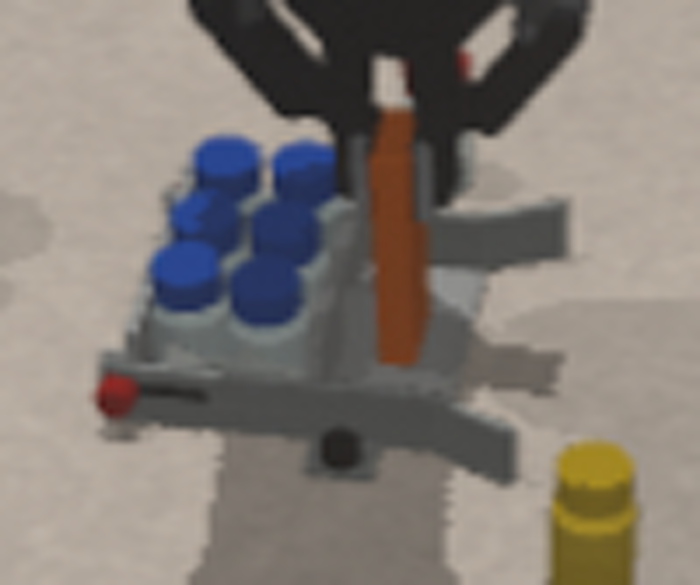

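Unloaded, with force near zero and the pack still tight. Set it down and release.

```bash
python3 -m jog '[[[0,0,0.3,0],[0,0,0.6,0],[0,0,0.6,0],[0,0,0.6,0],[0,0,0.6,0]]]'; python3 - <<'E'
from h import *
plan([*tw(582,0),245.3],180+13.53)
E
```

```text
clock: 22.9
position: [588.4, 52.1, 244.3]
ee_rot: [0.785, -0.62, -0.005, 0.005]
contact_force: [-2.3, -1.4, 0.2]
gripper_width: 13.1
t 22.9 pos [588.4  52.1 244.3] headY -166.6 tilt 0.74 F [-2.3  -1.45  0.2 ] T [-0.19  0.67  0.01] w 13.1 traywt [584.2  -0.6]
shift tool [-0.6  2.3 -0.9] spin -0.13
```

```bash
python3 -m jog '[[[0,0.3,0,0],[0,0.3,0,0],[0,0.3,0,0],[0,0.3,0,0],[0,0.3,0,0]]]'; python3 -m jog '[[[0,0,0,0],[0,0,0,0],[0,0,0,0],[0,0,0,0],[0,0,0,0]]]' 34;  python3 - <<'E'
from h import *
plan([*tw(582,0),245.3],180+13.53)
p,d=arm.get_image("side"); cv2.imwrite("pics/s11.png",cv2.resize(p[150:240,255:355],None,fx=7,fy=6.5,interpolation=cv2.INTER_CUBIC))
E
```

```text
clock: 23.52
position: [588.2, 52.1, 244.3]
ee_rot: [0.785, -0.62, -0.005, 0.004]
contact_force: [-0.3, -0.5, -1.4]
gripper_width: 13.2
clock: 24.15
position: [588.2, 52.1, 244.4]
ee_rot: [0.785, -0.62, -0.004, 0.004]
contact_force: [1.0, -0.0, -0.5]
gripper_width: 33.9
t 24.15 pos [588.2  52.1 244.4] headY -166.6 tilt 0.7 F [ 1.01 -0.03 -0.54] T [-0.02  0.02  0.  ] w 33.9 traywt [584.1  -0.6]
shift tool [-0.5  2.1 -0.9] spin -0.13
```

View pics/s11.png

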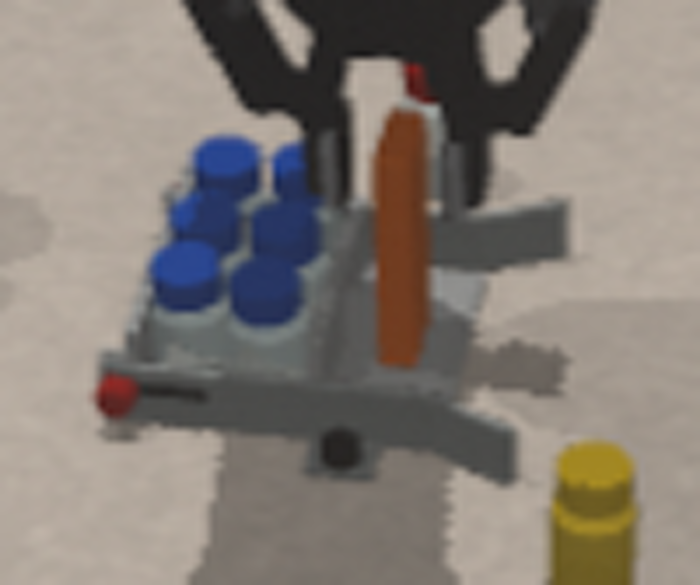

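Released: the grip (400,110)–(400,360) now stands free between the fingers, a little nearer the rear one. Centre slightly and rise.

```bash
python3 -m jog '[[[0,2,0,0],[0,2,-10,0],[0,2,-25,0],[0,2,-45,0],[0,2,-70,0]]]'; python3 -m jog '[[[0,0,-40,0],[0,30,-80,0],[0,80,-100,0],[0,140,-110,0],[0,190,-110,0]]]'; python3 - <<'E'
from h import *
plan([*tw(582,0),245.3],180+13.53)
E
python3 -m jog '[[[50,0,0,0],[100,0,0,0],[150,0,0,0],[200,0,0,0],[230,0,0,0]]]'; python3 - <<'E'
from h import *
plan([*tw(582,0),245.3],180+13.53)
for n in("side","top"):
    p,d=arm.get_image(n); cv2.imwrite(f"pics/{n}12.png",p); np.save(f"pics/{n}12.npy",d)
s=cv2.imread("pics/side12.png");t=cv2.imread("pics/top12.png")
cv2.imwrite("pics/z12.png",np.hstack([cv2.resize(t[140:255,280:370],None,fx=4,fy=4,interpolation=cv2.INTER_CUBIC),cv2.resize(s[140:255,260:365],None,fx=4,fy=4,interpolation=cv2.INTER_CUBIC)]))
E
```

```text
clock: 24.82
position: [587.2, 51.7, 316.0]
ee_rot: [0.785, -0.62, -0.004, 0.004]
contact_force: [-0.4, -0.3, -0.1]
gripper_width: 34.0
clock: 25.45
position: [401.6, 7.0, 430.3]
ee_rot: [0.785, -0.62, -0.003, 0.002]
contact_force: [-0.4, 0.1, 1.7]
gripper_width: 34.2
t 25.45 pos [401.6   7.  430.3] headY -166.6 tilt 0.44 F [-0.39  0.1   1.68] T [ 0.04 -0.   -0.02] w 34.2 traywt [392.1  -0.7]
shift tool [  -0.7 -191.3  183.6] spin -0.13
clock: 26.08
position: [454.8, -218.8, 431.1]
ee_rot: [0.784, -0.62, -0.002, 0.002]
contact_force: [0.9, 0.6, -0.5]
gripper_width: 33.8
t 26.07 pos [ 454.8 -218.8  431.1] headY -166.7 tilt 0.33 F [ 0.91  0.61 -0.47] T [ 0.03 -0.02  0.02] w 33.8 traywt [ 391.  -232.7]
shift tool [-233.2 -191.1  185. ] spin -0.23
```

View pics/z12.png

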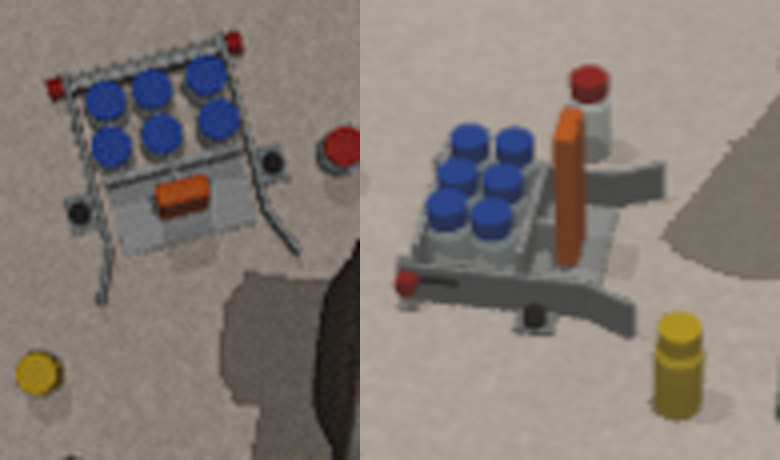

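All six are upright in two rows on the fence, with the straightedge standing free behind them (blade edge at (107,187)–(243,153) in the left panel). I'll check the numbers.

```bash
python3 - <<'E'
from h import *
t=cv2.imread("pics/top12.png"); d=np.load("pics/top12.npy")
vv,uu=np.mgrid[0:400,0:640];c=C["top"];r=np.linalg.inv(c["mtx"])@np.stack([uu.ravel(),vv.ravel(),np.ones(uu.size)])
X=(np.array(c["R"]).T@(r*d.ravel()-np.array(c["t"])[:,None])).T.reshape(400,640,3)
# blade edges
f=lambda x,y:(x/4+280-.38,y/4+140-.38)
A=back("top",*f(107,187),z=38);B=back("top",*f(243,153),z=38)
dv=A-B; print("blade yaw(px)",np.degrees(np.arctan2(-dv[0],dv[1])), "A",wt(A),"B",wt(B),np.linalg.norm(dv))
# grip top
ys,xs=slice(180,200),slice(315,335); z=X[ys,xs,2]; m=z>95
P=np.array([back("top",u,v,z=105)[:2] for u,v in zip(uu[ys,xs][m],vv[ys,xs][m])],np.float32)
rc=cv2.minAreaRect(P);print("grip",rc,"tray",wt(rc[0]))
G=np.array(wt(rc[0]))
z=X[170:195,300:345,2];m=(z>30)&(z<46)
Q=np.array([wt(back("top",u,v,z=38)) for u,v in zip(uu[170:195,300:345][m],vv[170:195,300:345][m])])
Q=Q[(Q[:,0]>590)&(Q[:,0]<615)];L=cv2.fitLine(Q.astype(np.float32),cv2.DIST_HUBER,0,.01,.01).ravel();print("blade line",len(Q),L,"yaw err rad",np.arctan(L[0]/L[1]))
for cc,a in blobs(t,(105,120,60),(130,255,255),(298,150,345,185)):
    w=back("top",*cc,z=61);print("vial",np.round(wt(w),1),a,"from grip x",round(wt(w)[0]-G[0],1))
for n,(u,v) in{"red0":(365.5,176.3)}.items():pass
t0=cv2.imread("pics/top0.png")
df=cv2.absdiff(t,t0).max(2)
for nm,lo,hi,roi in(("yel",(22,120,80),(35,255,255),(270,200,310,260)),("green",(50,100,30),(75,255,255),(280,240,370,300)),("red",(0,150,80),(6,255,255),(355,165,375,190))):
    print(nm,blobs(t0,lo,hi,roi,15),blobs(t,lo,hi,roi,15))
E
```

```text
blade yaw(px) 13.160358495610325 A (np.float64(599.4161784322654), np.float64(41.625010663461325)) B (np.float64(598.8653844270646), np.float64(-44.322387154281785)) 85.94916268165481
grip ((585.5940551757812, 53.00624084472656), (20.477930068969727, 35.705379486083984), 15.054121017456055) tray (np.float64(581.7471138792831), np.float64(0.9578879074879438))
blade line 133 [ 7.2075259e-03  9.9997401e-01  6.0382281e+02 -3.4003484e+00] yaw err rad 0.0072075883
vial [648.2 -33.3] 81 from grip x 66.4
vial [6.484e+02 5.000e-01] 79 from grip x 66.6
vial [648.5  29.4] 77 from grip x 66.8
vial [620.2 -33.8] 80 from grip x 38.4
vial [620.1   1.8] 76 from grip x 38.4
vial [620.2  33.2] 77 from grip x 38.4
yel [(array([288.7, 232.9]), np.int32(89))] [(array([288.8, 232.9]), np.int32(90))]
green [(array([297.3, 260.3]), np.int32(92)), (array([346. , 283.8]), np.int32(97))] [(array([297.2, 260.4]), np.int32(93)), (array([345.9, 283.6]), np.int32(101))]
red [(array([365.9, 176.1]), np.int32(68))] [(array([365.7, 176.1]), np.int32(71))]
```

View pics/top12.png

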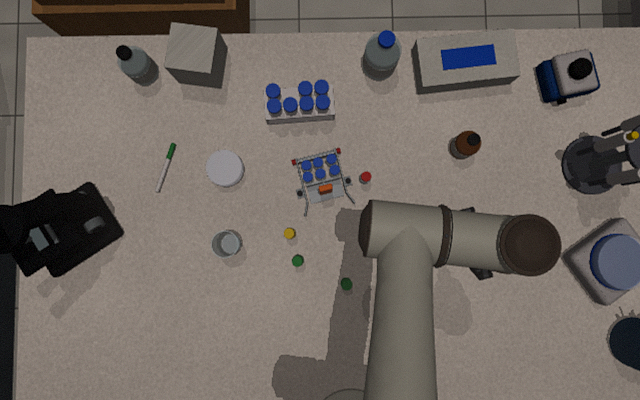

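The checks agree. Vial centres are about 40 and 68 mm from the straightedge origin (limits 36–72.5, nearest under 44), the yaw error is about 0.007 rad, the lateral offset about 1 mm, and nothing else has moved. Handing in.

```bash
python3 - <<'E'
from bench import arm
print(arm.job_done(), arm.read_state()["clock"])
E
```

```text
the job is handed in; nothing more can be done
the job is handed in; nothing more can be done
```

The six vials stand upright in two tight rows against the end fence, with the straightedge released, square and close up behind them. I handed the job in about 26 s into the run (last reading 26.1 s); it gave no verdict.

**Push:** I gripped the straightedge at about 90 mm, lifted it 45 mm and pushed the vials up the tray. The pack went solid with the straightedge about 98 mm short of the tray's rear end. I then leaned on it in small steps and held 6.8–7.8 N for the last 0.4–0.8 s, slightly under the 8 N you asked for. Before that it had about 2.5 s at 5–6.5 N. These are wrist readings and include a little bench friction, so the force on the glass was somewhat lower, but well above 4 N.

**Last checks from the top camera:**

| Check | Measured | Allowed |
|---|---|---|
| Rear row, vial centres ahead of the straightedge's origin | 38–40 mm | 36–72.5 mm, nearest under 44 mm |
| Front row, vial centres ahead of the straightedge's origin | 66–68 mm | 36–72.5 mm |
| Straightedge square to the tray | off by about 0.01 rad | 0.1 rad |
| Straightedge off the centre line | about 1 mm | 8 mm |

The red vial and the green and yellow look-alikes measured the same as at the start. The other bystanders look unmoved in the last picture.

**Disagreements:**
- **Straightedge position:** the grip fit and the blade fit differ by about 1.5 mm.
- **Wrist moment:** it suggested a higher push, about 10 N if taken about the tool origin. I trusted the force reading because it matched the straightedge's weight when lifted. Both stayed under 12 N.

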